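# Scrap the failed modules through the sprung flap of the reject box

## Robot

A 6-joint arm with a two-finger parallel gripper is mounted at the origin on a cart in front of the work surface, level with it; the furniture and walls round the work are solid. World frame = base frame: x ahead of the robot, y to its left, z up, the work surface at z = 0. Lengths are in mm, angles in rad, forces in N, time in s.
With the tool pointing down it reaches from about 275 to 1000 mm from the base axis. Payload 8.4 kg.
Tool frame: the origin (TCP) lies at the very end of the fingers, on their centre line; the grasp point (between the pads) lies 19 mm behind it (r.pinch_z is the distance from the TCP to the grasp point, in mm); z points along the fingers, y is the line along which they close (so a half turn about z gives the same grasp; the last joint's range is limited). The gripper opens to 85 mm and grips with 20 to 120 N. Pads are 22 mm wide; open, the fingers measure 114 mm over their backs; the gripper's body (76 mm by 85 mm) begins 54 mm behind the grasp point. The pads swing forward as they close: fully open they stand 13 mm farther back than shut.
Start: joints at [1.25, 0.353, 1.633, -0, 1.155, -0.002], TCP at [195.891, 593.511, 231.281] pointing down, gripper open.
Joint ranges: [-2.63, 2.63], [-0.92, 2.1], [0.06, 2.66], [-1.3, 4.44], [0, 2.69], [-3.02, 3.02]. Speed limits (rad/s): [2.22, 2.22, 2.79, 3.14, 3.14, 3.14].

## Interface

Orientations are given as [roll, pitch, yaw] about the fixed x, y, z axes, in that order (R = Rz(yaw) Ry(pitch) Rx(roll)).
In Python, from rig import r gives the robot as it stands.
- The arm moves only by the tool carry_out, never from a script. Its argument "series" is a list of rows, each a list of 7 numbers: the turn, a rotation vector about the tool's x, y, z as a fraction of full scale, then the shift along the tool's x, y, z as a fraction of full scale, then the gripper command: -1 is fully open, 1 is shut, values between are in proportion. A call has 1 to 8 rows; each row is the pose to reach, as a shift and turn from the pose commanded when the call began, along the tool's axes at that moment, turning the shorter way round; what a row does not reach only later rows make up. Full scale, the value 1, is 0.25 m for a shift and pi rad for a turn. A row lasts 1/8 s, in which the tool goes at most 62.5 mm and 10.7 degrees, less where a joint would pass 70% of its speed; a pose out of reach is approached as far as the arm can. A call with a number of a shift or a turn outside -1 to 1 is refused whole. A call with a gripper value outside its range is refused whole. The fingers move at their own pace and stop on an object; "force" is the grip in N (left out, the last holds). Time passes only in rows, so rows that repeat a pose let the fingers close. It gives the time, the measured TCP pose, the force, the opening and the grip force at its end, in the units of the state.
- r.sense(): the state, without advancing time (a new reading comes with each control period).
- r.grab_frame(name): name is "scene" or "top" or "wrist"; returns the picture (480x640x3 uint8, red, green, blue); there is no depth.
- r.get_calibration(name): a dict with "K" (3x3 intrinsics, pixels), "pose" (4x4, takes a point from camera to world coordinates). Camera axes: x right, y up, looking along -z (the intrinsics and any distortion apply to the point x, -y, -z); pixel columns grow to the right and rows downward; lengths in mm; the calibration is good to about 2 mm. A picture is of the moment at which its call begins: read the wrist's pose just before it. get_calibration takes no time and is no camera call; for the wrist camera it gives the pose at the moment of the call.
- r.sign_off(): hands the job in; it is judged then, once.
Trained networks look in the newest picture that a camera, given by its name, has taken for a name from the list of things; names that differ only in an ending like _2 or _b are one class to them, and where a whole thing is asked for, a point or a joint stands for the part that bears it (a point fixed in the world has none). Each returns a list of dicts, best first, with "score" (0 to 1); they miss things now and then, are a little off and sometimes report something else, mostly with a low value. They report only what shows in the picture. A call takes as long as a camera call.
- r.silhouettes(camera, label): "region" (480x640 bool, what is visible of it) and "position" ([row, column] in pixels, amid what is visible of it).
The state is a dict: "clock": time; "qpos": joint angles; "qvel": joint speeds; "joint_efforts": joint torques, N m; "eef_pos": TCP position; "tcp_rot": TCP orientation; "contact_force": force on the tool from outside, world axes, zero at the start; "wrist_torque": the same for the moment, N m; "opening": opening from 0.0 (shut) to 1.0 (fully open); "grasp_force": force on a finger pad.
Only numpy, scipy, OpenCV 4.12 (cv2) and the standard library are available. Lean on these libraries where they do the work, as an engineer would, in place of code of your own. Each camera call takes 0.05 s, during which the arm holds its last target. There are 200 camera calls.

## Task

Two of the grey relay modules on the blue mat have a red dot on top: they failed the test. Throw both into the red reject box, one at a time, through its spring-loaded flap: push the flap down with the module in the gripper, keep the flap held open with the fingers while you let the module drop, then withdraw so that the flap springs fully shut. Leave the green-dotted module and the blue contactor where they are.

Things in the scene. Friction and masses are not known exactly. Their poses are not given: they have to be found in the camera images.
- reject_a_center (a point): Grey relay module, a block 45 mm wide (its x) by 62 mm (its y) by 48 mm to the top of the body, with small black terminals standing a little higher along one edge; about 0.2 kg, starts upright on the blue mat. Has a RED dot (20 mm) on its top: to be scrapped. The point is the centre of the block, half-way up (24 mm above its underside); z is up through its top.
- reject_b_center (a point): Grey relay module, a block 45 mm wide (its x) by 62 mm (its y) by 48 mm to the top of the body, with small black terminals standing a little higher along one edge; about 0.2 kg, starts upright on the blue mat. Has a RED dot (20 mm) on its top: to be scrapped. The point is the centre of the block, half-way up; axes as for the other.
- passed_center (a point): Grey relay module, a block 45 mm wide (its x) by 62 mm (its y) by 48 mm to the top of the body, with small black terminals standing a little higher along one edge; about 0.2 kg, starts upright on the blue mat. Has a GREEN dot on its top: a good one, to be left alone. The point is the centre of the block, half-way up.
- contactor_center (a point): Blue contactor with an orange plunger, 46 x 56 x 75 mm, standing near the back of the bench; not part of the job. The point is its centre, 30 mm above its underside.
- reject_box: Red sheet-steel reject box, bolted to the bench, 200 x 200 mm, 210 mm high; the bin is inside. Origin at the centre of its underside, z up, x from its front (locked door with white card, towards the robot) to its rear. A 116 x 116 mm opening in the middle of its top is closed by a bare metal flap. Inside 192 x 192 mm, floor 6 mm above the bench.
- opening (a point): Centre of the square opening in the top of the reject box, level with the top (210 mm above the bench); axes as for the box: x points to the rear, where the flap's hinge is.
- flap (a joint): Angle of the flap: 0 shut (flush with the box top), grows as it swings down into the box, stop at 1.45 rad. Springs hold it shut with 0.27 N m (0.38 N m fully open): a module laid on it does not open it; pushing a module down at the middle takes about 10 N. It shuts by itself when nothing holds it.
- flap_hinge (a point): Middle of the flap's hinge at the rear edge of the opening, 58 mm behind its centre; pin along the box's y. The flap reaches 112 mm forward from it. It swings back against what stands nearest the hinge: with the fingers in line along the box's x and their tips 40 mm below the top, the rear finger holds it off the module as they open; otherwise it may pinch the module.

How it is judged:
By the outcome, as a careful person would: the job done as asked, in the order asked, and still so for the second after the job is handed in, with the robot touching nothing.
It also fails if it takes over 64 s, if anything falls off the work surface, if the arm or the gripper's body presses on something with over 40 N, if the wrist force passes 120 N, or if a joint passes its speed limit or range.

## Working session

There is one attempt and no reset: what is moved stays moved. The work goes in short steps, Python scripts to look and compute and a tool call to move; the robot and the scene stay as the last step left them, time stands still between calls to the robot, and variables do not carry over. Pictures are saved under pics/ and viewed, at most 10 in all, crops included, and the job is handed in when it is done.

Besides the shell and the picture viewer there is one more tool, called after "Call:" as name([rows], argument=value, ...), one row to a line, values as JSON. carry_out: Moves the arm, as the interface text tells. Its arguments: {"type":"object","properties":{"series":{"type":"array"},"force":{"type":"number"}},"required":["series"]}

```bash
mkdir -p pics
python3 - <<'E'
from rig import r
import cv2,numpy as np
s=r.sense();print({k:np.round(v,3).tolist() for k,v in s.items()})
for n in ["top","scene"]:
    im=r.grab_frame(n);cv2.imwrite(f"pics/{n}0.png",im[:,:,::-1])
    c=r.get_calibration(n);print(n,np.round(c["K"],1).tolist(),np.round(c["pose"],3).tolist(),[k for k in c])
    for l in ["reject_a_center","passed_center","contactor_center","reject_box","flap"]:
        for d in r.silhouettes(n,l): print(n,l,round(d["score"],2),np.round(d["position"]),d["region"].sum())
E
```

```text
{'clock': 0.0, 'qpos': [1.25, 0.354, 1.634, 0.0, 1.155, -0.002], 'qvel': [0.002, -0.0, 0.0, 0.001, 0.0, -0.0], 'joint_efforts': [0.004, -60.525, -34.207, 0.0, 0.009, -0.0], 'eef_pos': [195.726, 593.034, 230.581], 'tcp_rot': [-3.14, -0.0, 2.823], 'contact_force': [0.78, -0.165, -0.237], 'wrist_torque': [-0.02, 0.032, 0.008], 'grasp_force': 0.0, 'opening': 1.003}
top [[487.0, 0.0, 316.1], [0.0, 487.0, 235.2], [0.0, 0.0, 1.0]] [[0.023, 0.985, -0.171, 393.794], [-1.0, 0.023, -0.001, 43.259], [0.003, 0.171, 0.985, 1043.017], [0.0, 0.0, 0.0, 1.0]] ['K', 'pose']
top reject_a_center 0.83 [281. 298.] 675
top passed_center 0.6 [262. 177.] 740
top contactor_center 0.77 [193. 334.] 773
top reject_box 0.84 [227. 455.] 16771
top flap 0.95 [216. 472.] 4206
scene [[437.8, 0.0, 326.0], [0.0, 437.8, 237.8], [0.0, 0.0, 1.0]] [[0.897, 0.262, -0.355, 254.931], [-0.441, 0.544, -0.714, -568.333], [0.006, 0.797, 0.604, 654.59], [0.0, 0.0, 0.0, 1.0]] ['K', 'pose']
scene reject_a_center 0.68 [282. 283.] 929
scene reject_a_center 0.45 [349. 418.] 30497
scene passed_center 0.71 [215. 256.] 495
scene reject_box 0.85 [348. 419.] 30561
scene flap 0.83 [300. 423.] 4632
```

View pics/top0.png

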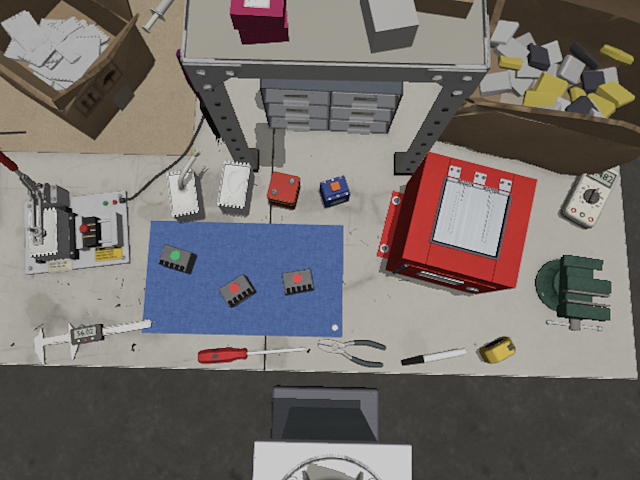

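View pics/scene0.png

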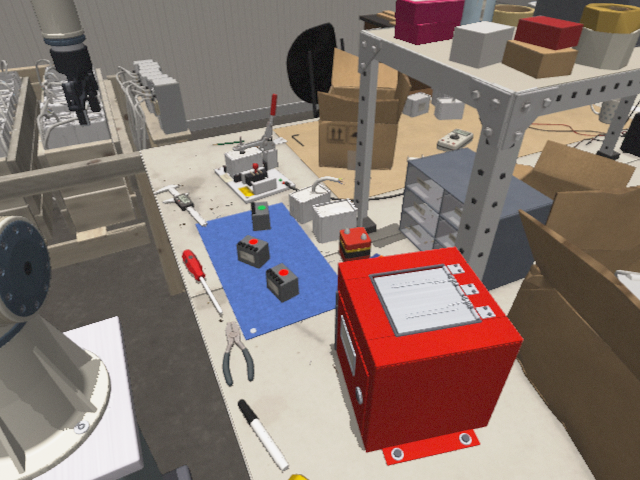

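The top view shows the green-dotted module at about (177,257), the red-dotted ones at (236,290) and (298,281), the contactor at (335,190), and the flap around (470,215). The box is turned slightly. In the scene view the red-dotted modules are at (253,250) and (282,282).

```bash
cat > h.py <<'E'
from rig import r
import cv2,numpy as np
def ray(n,uv,z,c=None):
    c=c or r.get_calibration(n);K=np.array(c["K"]);P=np.array(c["pose"])
    uv=np.atleast_2d(uv).astype(float)
    d=np.c_[(uv[:,0]-K[0,2])/K[0,0],-(uv[:,1]-K[1,2])/K[1,1],-np.ones(len(uv))]@P[:3,:3].T
    return P[:3,3]+d*((z-P[2,3])/d[:,2])[:,None]
def reds(im):
    h=cv2.cvtColor(im,cv2.COLOR_RGB2HSV)
    return (((h[...,0]<8)|(h[...,0]>172))&(h[...,1]>150)&(h[...,2]>120)).astype(np.uint8)
E
python3 - <<'E'
from h import *
im=cv2.imread("pics/top0.png")[:,:,::-1].copy()
m=reds(im);g=im.astype(int)
dark=((g.max(2)<110)&(g.max(2)-g.min(2)<25)).astype(np.uint8)
for u,v in [(236,290),(298,281)]:
    w=np.zeros_like(m);w[v-14:v+14,u-14:u+14]=1
    q=np.argwhere(m*w)[:,::-1];c=q.mean(0)
    print("dot",c,len(q),ray("top",c,48).round(1))
    w[:]=0;w[v-25:v+25,u-25:u+25]=1
    n,lab,st,ce=cv2.connectedComponentsWithStats((dark|m)*w)
    k=1+st[1:,4].argmax();pts=np.argwhere(lab==k)[:,::-1]
    W=ray("top",pts,48)[:,:2].astype(np.float32)
    b=cv2.minAreaRect(W);print(b,len(pts))
    print(cv2.boxPoints(b).round())
d=r.silhouettes("top","flap")[0]["region"]
W=ray("top",np.argwhere(d)[:,::-1],210)[:,:2].astype(np.float32)
print("flap",d.sum(),cv2.minAreaRect(W),W.mean(0))
# scene flap cross-check and dots
r.grab_frame("scene");d=r.silhouettes("scene","flap")[0]["region"]
W=ray("scene",np.argwhere(d)[:,::-1],210)[:,:2].astype(np.float32)
print("flap scene",cv2.minAreaRect(W),W.mean(0))
im=cv2.imread("pics/scene0.png")[:,:,::-1].copy();m=reds(im)
for u,v in [(253,242),(284,272)]:
    w=np.zeros_like(m);w[v-13:v+13,u-13:u+13]=1
    q=np.argwhere(m*w)[:,::-1];print("dot scene",q.mean(0),len(q),ray("scene",q.mean(0),48).round(1))
E
python3 - <<'E'
import cv2
im=cv2.imread("pics/top0.png")
a=cv2.resize(im[225:345,140:350],None,fx=3.8,fy=3.8,interpolation=cv2.INTER_CUBIC)[:300]
a=cv2.resize(im[235:315,150:330],None,fx=4.4,fy=3.6)
b=cv2.resize(im[140:300,375:545],(340,300))
import numpy as np
b=cv2.copyMakeBorder(b,0,0,0,a.shape[1]-340,cv2.BORDER_CONSTANT)
cv2.imwrite("pics/crop.png",np.vstack([a,b]))
E
```

```text
dot [233.95238095 287.31746032] 63 [[454.9 208.5  48. ]]
((449.0582580566406, 201.82131958007812), (47.3998908996582, 62.00437545776367), 33.91254425048828) 328
[[412. 214.]
 [447. 163.]
 [486. 189.]
 [451. 241.]]
dot [296.48275862 278.03448276] 29 [[476.8  81.9  48. ]]
((469.8614501953125, 79.64051818847656), (44.55131912231445, 59.42378616333008), 10.868521690368652) 224
[[442. 105.]
 [454.  46.]
 [497.  55.]
 [486. 113.]]
flap 4206 ((579.1315307617188, -227.6699676513672), (113.65013122558594, 122.14776611328125), 75.58804321289062) [ 577.322   -226.68358]
flap scene ((581.2171630859375, -229.56761169433594), (109.97340393066406, 119.5757064819336), 76.48846435546875) [ 578.84375 -233.27754]
dot scene [253. 241.] 37 [[456.9 210.2  48. ]]
dot scene [283.08 271.96] 50 [[479.2  82.2  48. ]]
```

View pics/crop.png

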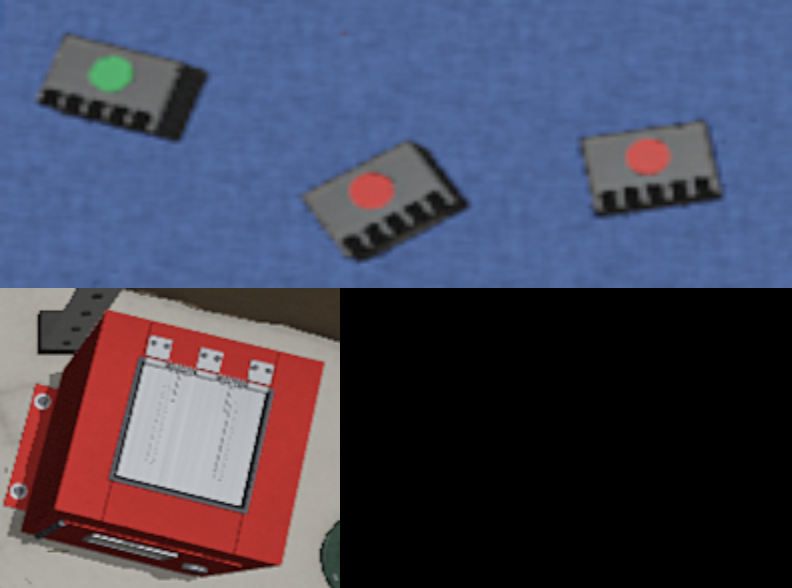

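```bash
cat >> h.py <<'E'
def go(x,y,z,yawdeg,s=None):
    from scipy.spatial.transform import Rotation as R
    s=s or r.sense();A=R.from_euler("xyz",s["tcp_rot"])
    B=R.from_euler("xyz",[np.pi,0,np.radians(yawdeg)])
    t=(A.inv()*B).as_rotvec()/np.pi
    p=A.inv().apply(np.array([x,y,z])-s["eef_pos"])/250
    print("row",t.round(4).tolist(),p.round(4).tolist(),"eef",np.round(s["eef_pos"],1),np.degrees(s["tcp_rot"]).round(2),"t",round(s["clock"],2))
E
python3 -c "
from h import *
go(455,205,190,123.5)
c=r.get_calibration('wrist');print(np.round(c['K'],1).tolist(),np.round(c['pose'],3).tolist())"
```

```text
row [0.0, -0.0, 0.2124] [-1.4713, -1.1511, 0.1652] eef [195.9 593.5 231.3] [180.     0.   161.74] t 0.75
[[358.5, 0.0, 320.1], [0.0, 358.5, 244.9], [0.0, 0.0, 1.0]] [[0.312, -0.91, -0.273, 126.482], [0.95, 0.299, 0.09, 617.019], [0.0, -0.288, 0.958, 373.356], [0.0, 0.0, 0.0, 1.0]]
```

Call:
carry_out([
  [0, 0, 0.1, -0.98, -0.77, 0, -1],
  [0, 0, 0.1, -0.98, -0.77, 0, -1],
  [0, 0, 0.1, -0.98, -0.77, 0, -1],
  [0, 0, 0.1, -0.98, -0.77, 0, -1],
  [0, 0, 0.1, -0.98, -0.77, 0, -1],
  [0, 0, 0.1, -0.98, -0.77, 0, -1],
], force=50)

```text
clock: 1.5
eef_pos: [370.0, 330.8, 231.5]
tcp_rot: [-3.141, 0.001, 2.504]
contact_force: [-0.4, 0.1, -0.8]
opening: 1.0
grasp_force: 0.0
```

```bash
python3 -c "
from h import *
go(455,205,190,123.5)"
```

```text
row [0.0, 0.0003, 0.1109] [-0.5726, -0.2019, 0.1665] eef [370.  330.8 231.5] [-1.7999e+02  5.0000e-02  1.4346e+02] t 1.5
```

Call:
carry_out([
  [0, 0, 0.111, -0.573, -0.202, 0.166, -1],
  [0, 0, 0.111, -0.573, -0.202, 0.166, -1],
  [0, 0, 0.111, -0.573, -0.202, 0.166, -1],
  [0, 0, 0.111, -0.573, -0.202, 0.166, -1],
  [0, 0, 0.111, -0.573, -0.202, 0.166, -1],
])

```text
clock: 2.12
eef_pos: [453.5, 209.5, 189.9]
tcp_rot: [3.141, -0.0, 2.16]
contact_force: [0.3, 0.3, 0.4]
opening: 1.0
grasp_force: 0.0
```

Run:
```python
from h import *
c=r.get_calibration("wrist");im=r.grab_frame("wrist");cv2.imwrite("pics/w1.png",im[:,:,::-1])
n,lab,st,ce=cv2.connectedComponentsWithStats(reds(im))
for k in range(1,n):
    if st[k,4]>150: print(st[k],ce[k].round(1),ray("wrist",ce[k],48,c).round(1))
go(455,205,190,123.5)
```

```text
[ 168   50   68  121 2796] [201.5 106.1] [[327.7 240.5  48. ]]
[309 223  24  23 437] [320.1 234.1] [[455.4 207.8  48. ]]
[252 351  22  19 323] [263.  359.6] [[478.1  80.1  48. ]]
row [0.0002, -0.0001, 0.0017] [-0.019, -0.0054, 0.0004] eef [453.5 209.7 190.1] [ 1.7997e+02 -2.0000e-02  1.2381e+02] t 2.17
```

View pics/w1.png

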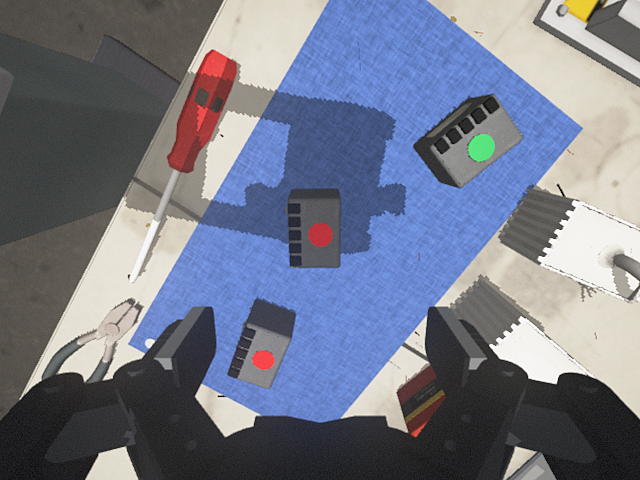

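The wrist view shows module A's dot at (320,234), the body square to the fingers and centred near column 314. That puts the centre about 5 mm on the terminal side of the dot. Module B is at (263,360) and the green one at (481,148).

```bash
python3 -c "
from h import *
go(451,205,70,123.5);go(451,205,6,123.5)"
```

```text
row [0.0002, -0.0001, 0.0017] [-0.0102, -0.019, 0.4804] eef [453.5 209.7 190.1] [ 1.7997e+02 -2.0000e-02  1.2381e+02] t 2.17
row [0.0002, -0.0001, 0.0017] [-0.0103, -0.0191, 0.7364] eef [453.5 209.7 190.1] [ 1.7997e+02 -2.0000e-02  1.2381e+02] t 2.17
```

Call:
carry_out([
  [0, 0, 0.002, -0.01, -0.019, 0.48, -1],
  [0, 0, 0.002, -0.01, -0.019, 0.48, -1],
  [0, 0, 0.002, -0.01, -0.019, 0.48, -1],
  [0, 0, 0.002, -0.01, -0.019, 0.48, -1],
])

```text
clock: 2.68
eef_pos: [452.1, 205.0, 71.5]
tcp_rot: [3.14, 0.0, 2.155]
contact_force: [0.1, 0.0, -0.3]
opening: 0.999
grasp_force: 0.0
```

```bash
python3 -c "
from h import *
go(451,205,6,123.5)"
```

```text
row [0.0006, 0.0001, -0.0002] [0.0026, -0.0043, 0.262] eef [452.1 205.   71.5] [1.7990e+02 1.0000e-02 1.2346e+02] t 2.67
```

Call:
carry_out([
  [0, 0, 0, 0, -0.004, 0.26, -1],
  [0, 0, 0, 0, -0.004, 0.26, -1],
  [0, 0, 0, 0, -0.004, 0.26, -1],
  [0, 0, 0, 0, -0.004, 0.26, 1],
  [0, 0, 0, 0, -0.004, 0.26, 1],
  [0, 0, 0, 0, -0.004, 0.26, 1],
  [0, 0, 0, 0, -0.004, 0.26, 1],
  [0, 0, 0, 0, -0.004, 0.26, 1],
], force=50)

```text
clock: 3.68
eef_pos: [451.5, 203.6, 6.5]
tcp_rot: [3.139, 0.0, 2.154]
contact_force: [-1.3, -0.2, 14.9]
opening: 0.52
grasp_force: 49.4
```

Call:
carry_out([
  [0, 0, 0, 0, 0, 0, 1],
  [0, 0, 0, 0, 0, 0, 1],
  [0, 0, 0, 0, 0, -0.1, 1],
  [0, 0, 0, 0, 0, -0.3, 1],
  [0, 0, 0, 0, 0, -0.3, 1],
])

```text
clock: 4.3
eef_pos: [452.8, 204.2, 83.3]
tcp_rot: [3.135, 0.001, 2.154]
contact_force: [0.7, 0.0, -2.0]
opening: 0.524
grasp_force: 52.3
```

```bash
python3 -c "
from h import *
go(465,130,300,105);go(560,-140,320,76)"
```

```text
row [0.0022, -0.0, 0.1022] [-0.2757, -0.117, -0.8675] eef [452.8 204.2  83.3] [1.7962e+02 6.0000e-02 1.2339e+02] t 4.3
row [0.0021, -0.0006, 0.2633] [-1.3866, -0.3936, -0.9481] eef [452.8 204.2  83.3] [1.7962e+02 6.0000e-02 1.2339e+02] t 4.3
```

Call:
carry_out([
  [0, 0, 0, 0, 0, -0.25, 1],
  [0, 0, 0.1, -0.3, -0.117, -0.5, 1],
  [0, 0, 0.16, -0.6, -0.15, -0.75, 1],
  [0, 0, 0.16, -0.9, -0.2, -0.95, 1],
  [0, 0, 0.16, -0.9, -0.2, -0.95, 1],
  [0, 0, 0.16, -0.9, -0.2, -0.95, 1],
  [0, 0, 0.16, -0.9, -0.2, -0.95, 1],
])

```text
clock: 5.18
eef_pos: [533.8, -14.1, 318.2]
tcp_rot: [3.139, 0.001, 1.648]
contact_force: [0.2, 0.8, -3.0]
opening: 0.523
grasp_force: 52.5
```

```bash
python3 -c "
from h import *
go(560,-140,320,76)"
```

```text
row [0.0008, 0.0001, 0.1024] [-0.5103, 0.0657, -0.0069] eef [533.8 -14.1 318.2] [1.7986e+02 4.0000e-02 9.4430e+01] t 5.17
```

Call:
carry_out([
  [0, 0, 0.102, -0.51, 0.066, -0.007, 1],
  [0, 0, 0.102, -0.51, 0.066, -0.007, 1],
  [0, 0, 0.102, -0.51, 0.066, -0.007, 1],
  [0, 0, 0.102, -0.51, 0.066, -0.007, 1],
  [0, 0, 0.102, -0.51, 0.066, -0.007, 1],
])

```text
clock: 5.8
eef_pos: [558.7, -136.4, 318.3]
tcp_rot: [-3.14, -0.0, 1.332]
contact_force: [0.0, 0.0, -2.1]
opening: 0.523
grasp_force: 52.4
```

Run:
```python
from h import *
c=r.get_calibration("wrist");im=r.grab_frame("wrist");cv2.imwrite("pics/w2.png",im[:,:,::-1])
for l in ["flap"]:
    for d in r.silhouettes("wrist",l)[:2]:
        W=ray("wrist",np.argwhere(d["region"])[:,::-1],210,c)[:,:2].astype(np.float32)
        b=cv2.minAreaRect(W);print(d["score"],b,cv2.boxPoints(b).round(1).tolist(),W.mean(0))
go(580,-228,300,76)
```

```text
0.57 ((615.8639526367188, -231.0401611328125), (107.16663360595703, 50.603370666503906), 78.17896270751953) [[580.0999755859375, -278.29998779296875], [629.7000122070312, -288.70001220703125], [651.5999755859375, -183.8000030517578], [602.0999755859375, -173.39999389648438]] [ 626.51086 -202.91438]
row [-0.0001, -0.0001, 0.0019] [-0.3358, 0.1681, 0.0751] eef [ 559.  -136.5  318.8] [-1.7998e+02 -1.0000e-02  7.6350e+01] t 5.9
```

View pics/w2.png

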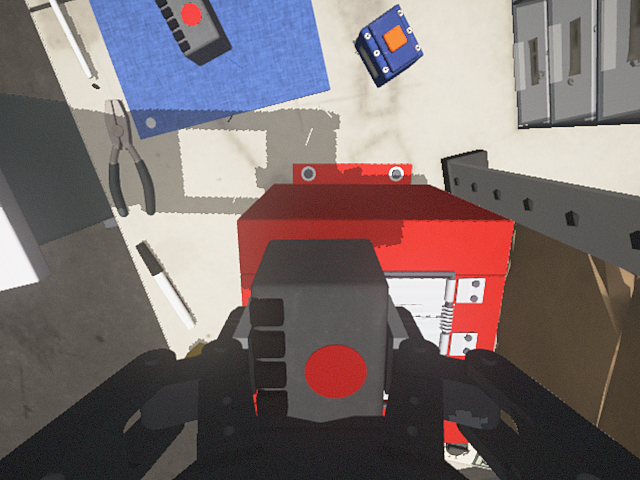

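Module A hangs squarely in the fingers. The box's left top edge runs level from (238,219) to (515,219), so the yaw matches the gripper's.

Run:
```python
from h import *
c=r.get_calibration("wrist")
W=ray("wrist",[(238,219),(515,219),(455,273)],210,c)[:,:2];print(W.round(1))
d=W[1]-W[0];L=np.hypot(*d);d/=L;y=np.array([-d[1],d[0]]);print(L,np.degrees(np.arctan2(d[1],d[0])))
m=(W[0]+W[1])/2-100*y;print("centre",m,"flap corner rel",(W[2]-m)@d,(W[2]-m)@y)
# top cam: box top corners by detected red top face
im=cv2.imread("pics/top0.png")[:,:,::-1].copy()
C=ray("top",[(427,154),(537,180),(502,292),(387+10,268)],210);print(C.round(1))
# opening corners in top crop: scale 2 x, 1.875 y
q=np.array([(143,70),(272,99),(244,222),(112,190)])/[2,1.875]+[375,140]
C=ray("top",q,210);print(C[:,:2].round(1),C.mean(0))
```

```text
[[ 506.2 -105.4]
 [ 698.7 -151.8]
 [ 651.7 -183. ]]
198.04524205250698 -13.563611075282274
centre [ 578.99707603 -225.82116763] flap corner rel 60.61906815824631 58.71339164045214
[[ 690.4 -151.2  210. ]
 [ 646.9 -345.6  210. ]
 [ 447.6 -275.1  210. ]
 [ 484.5  -96.4  210. ]]
[[ 648.  -185.1]
 [ 622.4 -298.4]
 [ 505.1 -268.9]
 [ 532.3 -155.6]] [ 576.94039655 -227.02506998  210.        ]
```

```bash
python3 -c "
from h import *
go(578.5,-226.5,270,76.4)"
```

```text
row [-0.0001, -0.0001, -0.0003] [-0.3314, 0.1609, 0.1951] eef [ 559.  -136.5  318.8] [-1.7998e+02 -1.0000e-02  7.6350e+01] t 5.9
```

Call:
carry_out([
  [0, 0, 0, -0.331, 0.161, 0, 1],
  [0, 0, 0, -0.331, 0.161, 0.1, 1],
  [0, 0, 0, -0.331, 0.161, 0.195, 1],
  [0, 0, 0, -0.331, 0.161, 0.195, 1],
  [0, 0, 0, -0.331, 0.161, 0.195, 1],
])

```text
clock: 6.52
eef_pos: [579.1, -227.2, 271.3]
tcp_rot: [3.141, 0.0, 1.332]
contact_force: [-0.9, 0.3, -1.2]
opening: 0.518
grasp_force: 52.4
```

```bash
python3 -c "
from h import *
go(578.5,-226.5,162,76.4)"
```

```text
row [0.0003, 0.0, -0.0006] [0.0023, -0.0034, 0.4374] eef [ 579.1 -227.2  271.3] [179.94   0.    76.3 ] t 6.53
```

Push down gradually, watching the force.

Call:
carry_out([
  [0, 0, 0, 0, 0, 0.12, 1],
  [0, 0, 0, 0, 0, 0.2, 1],
  [0, 0, 0, 0, 0, 0.26, 1],
  [0, 0, 0, 0, 0, 0.32, 1],
  [0, 0, 0, 0, 0, 0.38, 1],
  [0, 0, 0, 0, 0, 0.437, 1],
  [0, 0, 0, 0, 0, 0.437, 1],
  [0, 0, 0, 0, 0, 0.437, 1],
])

```text
clock: 7.52
eef_pos: [578.1, -227.5, 161.9]
tcp_rot: [-3.14, 0.0, 1.331]
contact_force: [-6.0, 2.0, 2.9]
opening: 0.521
grasp_force: 58.7
```

Call:
carry_out([
  [0, 0, 0, 0, 0, 0, -0.3],
  [0, 0, 0, 0, 0, 0, -0.6],
  [0, 0, 0, 0, 0, 0, -0.6],
  [0, 0, 0, 0, 0, 0, -0.6],
  [0, 0, 0, 0, 0, 0, -0.6],
  [0, 0, 0, 0, 0, 0, -0.6],
])

```text
clock: 8.28
eef_pos: [575.3, -226.7, 160.3]
tcp_rot: [-3.134, -0.001, 1.331]
contact_force: [-11.2, 2.1, -2.5]
opening: 0.796
grasp_force: 4.9
```

Run:
```python
from h import *
a=r.grab_frame("wrist")[:,:,::-1];b=r.grab_frame("scene")[:,:,::-1]
cv2.imwrite("pics/rel1.png",np.hstack([cv2.resize(a,(400,300)),cv2.resize(b[230:410,320:540],(400,300))]))
```

```text
(no output)
```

View pics/rel1.png

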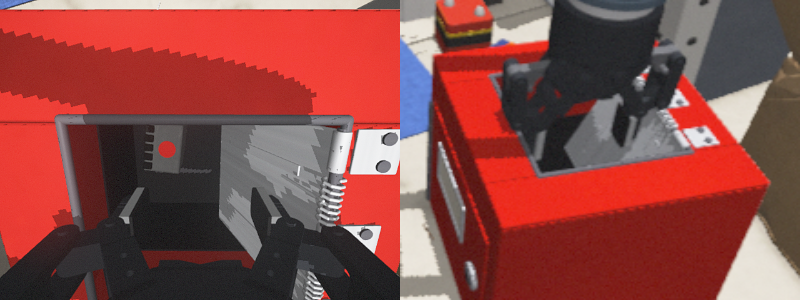

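The module is lying on the box floor, with its dot at (167,149) in the left half. The rear finger is holding the flap open. Withdrawing.

Call:
carry_out([
  [0, 0, 0, 0, 0, -0.1, -0.6],
  [0, 0, 0, 0, 0, -0.2, -0.6],
  [0, 0, 0, 0, 0, -0.3, -0.6],
  [0, 0, 0, 0, 0, -0.5, -0.6],
  [0, 0, 0, 0, 0, -0.6, -1],
  [0, 0, 0, 0, 0, -0.6, -1],
])

```text
clock: 9.12
eef_pos: [580.2, -228.2, 314.6]
tcp_rot: [3.135, 0.001, 1.331]
contact_force: [0.3, -0.6, -0.4]
opening: 1.003
grasp_force: 0.0
```

```bash
python3 -c "
from h import *
go(473,80,310,100.5)"
```

```text
row [0.0019, 0.0007, -0.1347] [1.0958, -0.7097, 0.013] eef [ 580.2 -228.2  314.6] [1.7964e+02 5.0000e-02 7.6260e+01] t 9.12
```

Call:
carry_out([
  [0, 0, -0.135, 1, -0.68, 0, -1],
  [0, 0, -0.135, 1, -0.68, 0, -1],
  [0, 0, -0.135, 1, -0.68, 0, -1],
  [0, 0, -0.135, 1, -0.68, 0, -1],
  [0, 0, -0.135, 1, -0.68, 0.3, -1],
  [0, 0, -0.135, 1, -0.68, 0.48, -1],
  [0, 0, -0.135, 1, -0.68, 0.48, -1],
  [0, 0, -0.135, 1, -0.68, 0.48, -1],
])

```text
clock: 10.12
eef_pos: [473.5, 55.2, 191.6]
tcp_rot: [-3.141, 0.0, 1.755]
contact_force: [-0.2, 0.9, 0.9]
opening: 1.002
grasp_force: 0.0
```

Run:
```python
from h import *
c=r.get_calibration("wrist");im=r.grab_frame("wrist");cv2.imwrite("pics/w3.png",im[:,:,::-1])
n,lab,st,ce=cv2.connectedComponentsWithStats(reds(im))
for k in range(1,n):
    if 150<st[k,4]<2000: print(st[k],ce[k].round(1),ray("wrist",ce[k],48,c).round(1))
b=r.grab_frame("top")[:,:,::-1];cv2.imwrite("pics/w3.png",np.hstack([cv2.resize(im[:,:,::-1],(400,300)),cv2.resize(b[140:300,340:553],(400,300))]))
go(473,80,70,100.5)
```

```text
[149   0  30  37 933] [163.5  16.8] [[337.9 186.7  48. ]]
[319 190  25  24 470] [330.8 201.4] [[477.8  80.8  48. ]]
[ 343  357  103   54 1803] [398.  385.8] [[573.9 -79.5  48. ]]
row [0.0009, 0.0001, -0.0] [0.1001, 0.0099, 0.4918] eef [474.8  54.9 192.9] [1.7983e+02 2.0000e-02 1.0049e+02] t 10.22
```

View pics/w3.png

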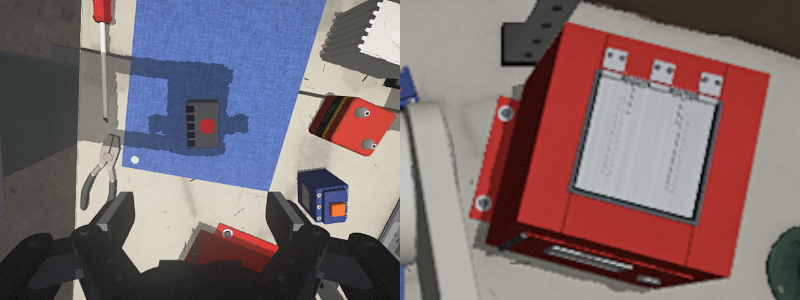

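The flap is fully shut again. Module B is square to the fingers, with its dot at (331,201) in the full picture.

Call:
carry_out([
  [0, 0, 0, 0.1, 0.01, 0.3, -1],
  [0, 0, 0, 0.1, 0.01, 0.49, -1],
  [0, 0, 0, 0.1, 0.01, 0.49, -1],
  [0, 0, 0, 0.1, 0.01, 0.49, -1],
  [0, 0, 0, 0.1, 0.01, 0.49, -1],
])

```text
clock: 10.85
eef_pos: [473.2, 80.4, 71.4]
tcp_rot: [3.137, 0.0, 1.754]
contact_force: [0.7, -0.4, -0.1]
opening: 0.998
grasp_force: 0.0
```

```bash
python3 -c "
from h import *
go(473,80,7,100.5)"
```

```text
row [0.0016, 0.0001, -0.0] [-0.0013, -0.0025, 0.2576] eef [473.2  80.4  71.4] [1.7971e+02 1.0000e-02 1.0050e+02] t 10.85
```

Call:
carry_out([
  [0, 0, 0, 0, 0, 0.256, -1],
  [0, 0, 0, 0, 0, 0.256, -1],
  [0, 0, 0, 0, 0, 0.256, -1],
  [0, 0, 0, 0, 0, 0.256, 1],
  [0, 0, 0, 0, 0, 0.256, 1],
  [0, 0, 0, 0, 0, 0.256, 1],
  [0, 0, 0, 0, 0, 0.256, 1],
  [0, 0, 0, 0, 0, 0.256, 1],
], force=50)

```text
clock: 11.85
eef_pos: [471.9, 80.6, 6.2]
tcp_rot: [3.139, 0.0, 1.755]
contact_force: [-1.8, -0.5, 16.2]
opening: 0.519
grasp_force: 49.3
```

Call:
carry_out([
  [0, 0, 0, 0, 0, 0, 1],
  [0, 0, 0, 0, 0, 0, 1],
  [0, 0, 0, 0, 0, -0.1, 1],
  [0, 0, 0, 0, 0, -0.35, 1],
  [0, 0, 0, 0, 0, -0.6, 1],
  [0, 0, 0, 0, 0, -0.85, 1],
  [0, 0, 0, 0, 0, -1, 1],
  [0, 0, 0, 0, 0, -1, 1],
])

```text
clock: 12.85
eef_pos: [472.3, 80.7, 257.9]
tcp_rot: [3.135, 0.0, 1.755]
contact_force: [-0.0, -1.1, -3.2]
opening: 0.519
grasp_force: 52.8
```

```bash
python3 -c "
from h import *
go(578.5,-226.5,310,76.4)"
```

```text
row [0.002, -0.0004, 0.1341] [-1.2857, 0.1942, -0.207] eef [472.3  80.7 257.9] [1.7963e+02 1.0000e-02 1.0054e+02] t 12.85
```

Call:
carry_out([
  [0, 0, 0.134, -0.2, 0.05, -0.21, 1],
  [0, 0, 0.134, -0.98, 0.15, -0.21, 1],
  [0, 0, 0.134, -0.98, 0.15, -0.21, 1],
  [0, 0, 0.134, -0.98, 0.15, -0.21, 1],
  [0, 0, 0.134, -0.98, 0.15, -0.21, 1],
  [0, 0, 0.134, -0.98, 0.15, -0.21, 1],
  [0, 0, 0.134, -0.98, 0.15, -0.21, 1],
])

```text
clock: 13.72
eef_pos: [551.7, -152.3, 306.1]
tcp_rot: [-3.14, -0.001, 1.334]
contact_force: [-0.3, -0.6, -3.0]
opening: 0.518
grasp_force: 52.7
```

```bash
python3 -c "
from h import *
go(578.5,-226.5,270,76.4)"
```

```text
row [-0.0006, -0.0002, 0.0003] [-0.2637, 0.174, 0.1437] eef [ 551.7 -152.3  306.1] [-1.7988e+02 -4.0000e-02  7.6450e+01] t 13.72
```

Call:
carry_out([
  [0, 0, 0, -0.264, 0.174, 0.05, 1],
  [0, 0, 0, -0.264, 0.174, 0.14, 1],
  [0, 0, 0, -0.264, 0.174, 0.14, 1],
  [0, 0, 0, -0.264, 0.174, 0.14, 1],
  [0, 0, 0, -0.264, 0.174, 0.14, 1],
])

```text
clock: 14.35
eef_pos: [579.6, -226.8, 273.2]
tcp_rot: [3.14, -0.0, 1.335]
contact_force: [-0.6, 0.2, -2.5]
opening: 0.52
grasp_force: 52.6
```

```bash
python3 -c "
from h import *
go(578.5,-226.5,162,76.4)"
```

```text
row [0.0004, -0.0, 0.0005] [0.0002, -0.0052, 0.4449] eef [ 579.6 -226.8  273.2] [179.92  -0.    76.49] t 14.35
```

Call:
carry_out([
  [0, 0, 0, 0, -0.002, 0.12, 1],
  [0, 0, 0, 0, -0.002, 0.2, 1],
  [0, 0, 0, 0, -0.002, 0.26, 1],
  [0, 0, 0, 0, -0.002, 0.32, 1],
  [0, 0, 0, 0, -0.002, 0.38, 1],
  [0, 0, 0, 0, -0.002, 0.444, 1],
  [0, 0, 0, 0, -0.002, 0.444, 1],
  [0, 0, 0, 0, -0.002, 0.444, 1],
])

```text
clock: 15.35
eef_pos: [577.7, -227.3, 161.4]
tcp_rot: [-3.139, -0.0, 1.334]
contact_force: [-5.0, 2.4, 0.7]
opening: 0.52
grasp_force: 59.2
```

Call:
carry_out([
  [0, 0, 0, 0, 0, 0, -0.3],
  [0, 0, 0, 0, 0, 0, -0.6],
  [0, 0, 0, 0, 0, 0, -0.6],
  [0, 0, 0, 0, 0, 0, -0.6],
  [0, 0, 0, 0, 0, 0, -0.6],
  [0, 0, 0, 0, 0, 0, -0.6],
])

```text
clock: 16.1
eef_pos: [575.5, -226.6, 160.3]
tcp_rot: [-3.134, -0.001, 1.334]
contact_force: [-10.1, 2.1, -1.3]
opening: 0.801
grasp_force: 5.0
```

Run:
```python
from h import *
a=r.grab_frame("wrist")[:,:,::-1];cv2.imwrite("pics/rel2.png",a)
```

```text
(no output)
```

View pics/rel2.png

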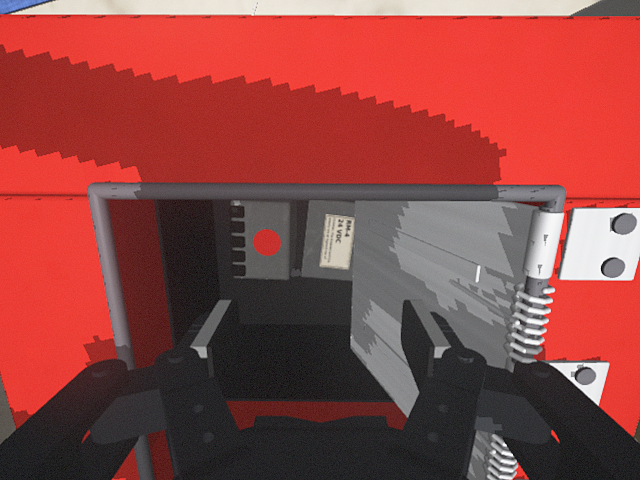

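Both modules are inside: one upright with its dot at (266,242), the other on its side with its label at (337,242). The fingers are clear. Withdrawing.

Call:
carry_out([
  [0, 0, 0, 0, 0, -0.1, -0.6],
  [0, 0, 0, 0, 0, -0.2, -0.6],
  [0, 0, 0, 0, 0, -0.3, -0.6],
  [0, 0, 0, 0, 0, -0.5, -0.6],
  [0, 0, 0, 0, 0, -0.6, -0.6],
  [0, 0, 0, 0.5, -0.3, -0.6, -0.6],
  [0, 0, 0, 0.5, -0.3, -0.6, -0.6],
  [0, 0, 0, 0.5, -0.3, -0.6, -0.6],
])

```text
clock: 17.15
eef_pos: [534.7, -86.2, 312.4]
tcp_rot: [3.14, -0.001, 1.336]
contact_force: [-0.6, -0.7, 0.3]
opening: 0.804
grasp_force: 0.0
```

Call:
carry_out([
  [0, 0, 0, 0.5, -0.3, 0, -0.6],
  [0, 0, 0, 0.5, -0.3, 0, -0.6],
  [0, 0, 0, 0.5, -0.3, 0, -0.6],
  [0, 0, 0, 0.5, -0.3, 0, -0.6],
  [0, 0, 0, 0.5, -0.3, 0, -0.6],
  [0, 0, 0, 0.5, -0.3, 0, -0.6],
])

```text
clock: 17.9
eef_pos: [492.2, 49.4, 311.1]
tcp_rot: [3.141, 0.0, 1.332]
contact_force: [0.0, 0.0, -1.1]
opening: 0.802
grasp_force: 0.0
```

Run:
```python
from h import *
cv2.imwrite("pics/end.png",r.grab_frame("top")[:,:,::-1]);print(r.sense()["contact_force"])
```

```text
[-0.12875524 -0.52134741 -0.88526116]
```

View pics/end.png

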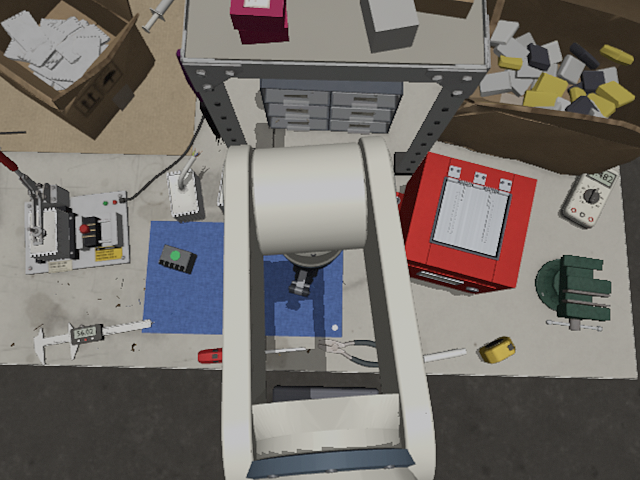

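The flap (470,215) is shut, the green module (177,257) has not moved, and the arm is clear of everything.

```bash
python3 -c "
from rig import r
print(r.sign_off())"
```

```text
the job is handed in; nothing more can be done
None
```

Both red-dotted modules are in the reject box, the flap is shut, the green-dotted module and the contactor were left untouched, and the job was handed in at about 18 s.

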